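# Close the clam nursery tray with its screen lid

## Robot

A 6-joint arm with a two-finger parallel gripper is mounted at the origin on the work surface. World frame = base frame: x ahead of the robot, y to its left, z up, the work surface at z = 0. Lengths are in mm, angles in degrees, forces in N, time in s.
With the tool pointing down it reaches from about 350 to 850 mm from the base axis. Payload 8.1 kg.
Tool frame: the origin (TCP) lies on the centre line of the jaws, within the pads' length; the fingertips stand bot.tip_reach ahead of it and the grasp point (between the pads) lies 5 mm behind it (bot.tip_reach is the distance from the TCP to the fingertips, in mm); z points along the fingers, y is the line along which they close (so a half turn about z gives the same grasp; the last joint's range is limited). The gripper opens to 93 mm and grips with 3 to 60 N. Pads are 15 mm wide; open, the fingers measure 128 mm over their backs; the gripper's body (75 mm by 188 mm) begins 65 mm behind the grasp point.
Start: joints at [-68.835, 7.471, 85.268, -0, 87.261, -4.893], TCP at [263.589, -539.005, 232.635] pointing down, gripper open.
Joint ranges: [-169.43, 169.43], [-51.17, 129.36], [1.28, 143.12], [-76.62, 256.62], [0, 156.53], [-152.29, 152.29]. Speed limits (degrees/s): [136.94, 136.94, 159.86, 180, 180, 180].

## Interface

Orientations are given as [roll, pitch, yaw] about the fixed x, y, z axes, in that order (R = Rz(yaw) Ry(pitch) Rx(roll)).
In Python, from bench import bot, optics, job_done gives the robot as it stands.
- The arm moves only by the shell command python3 -m crank 'ROWS' [FORCE]. ROWS is JSON, a list of rows, each a list of 3 entries, a list of its own where there are three numbers: the opening, from 0 (shut) to 1 (fully open), then the shift along the world's x, y, z in m, then the turn about the world's z in degrees. In form: [[hand, [x, y, z], turn], ...]. A call has exactly 8 rows; each row shifts and turns the commanded pose from where the row before left it; what a row does not reach is not made up. A row lasts 1/10 s, in which the tool goes at most 50 mm and 8.59 degrees, less where a joint would pass 70% of its speed; a pose out of reach is approached as far as the arm can. A call with a gripper value outside its range is refused whole. The fingers move at their own pace and stop on an object; FORCE is the grip in N (left out, the last holds). Time passes only in rows, so rows that do not move let the fingers close, or fill a call up. It gives the time, the measured TCP pose, the force, the opening and the grip force at its end, in the units of the state.
- bot.get_state(): the state, without advancing time (a new reading comes with each control period).
- optics.get_image(name): name is "scene" or "top"; returns the picture (384x512x3 uint8, red, green, blue); there is no depth.
- optics.camera_params(name): a dict with "mtx" (3x3 intrinsics, pixels), "distortion" ([k1, k2, p1, p2, k3] as OpenCV has them; the pictures are not rectified), "cam_to_world" (4x4, takes a point from camera to world coordinates). Camera axes: x right, y up, looking along -z (the intrinsics and any distortion apply to the point x, -y, -z); pixel columns grow to the right and rows downward; lengths in mm; the calibration is good to about 2 mm. A picture is of the moment at which its call begins. camera_params takes no time and is no camera call.
- job_done(): hands the job in; it is judged then, once.
The state is a dict: "time": time; "qpos": joint angles; "qvel": joint speeds; "joint_torque": joint torques, N m; "eef_pos": TCP position; "eef_rot": TCP orientation; "force": force on the tool from outside, world axes, zero at the start; "torque": the same for the moment, N m; "gripper_width": finger opening in mm; "grip_force": force on a finger pad.
Only numpy, scipy, OpenCV 4.12 (cv2) and the standard library are available. Lean on these libraries where they do the work, as an engineer would, in place of code of your own. Each camera call takes 0.05 s, during which the arm holds its last target. There are 200 camera calls.

## Task

Close the blue clam tray with its white screen lid: hook the lid's orange tongue under the white lip at one end of the tray while the lid is tilted, then swing the other end down and press it until it lies flat and the yellow spring catch has snapped over its edge. Let go at the end, and leave the jug, the clam shell and the calipers where they are.

Things in the scene. Friction and masses are not known exactly. Their poses are not given: they have to be found in the camera images.
- tray: Blue open tray with small clams on gravel, fixed to the bench. 200 (x) x 152 (y) mm outside, side walls 74 mm high. Origin: centre of its underside, on the bench; z up, -x end towards the robot. Inside, a ledge for the lid runs round at 60 mm height; above it the inside is 184 (x) x 136 mm (y), centred: the lid has 4 mm play in x, 3 mm each side in y. Lip at the -x end, catch at the +x end.
- lip_edge (a point): Lower inner edge of the white lip, mid-width; tray x = -79, y = 0, z = 70 mm; tray's axes. The lip, 5 mm thick, full width, covers the ledge from the end wall (x = -92) to here, its underside 10 mm above the ledge. The ledge is 32 mm wide here (x -92 to -60), elsewhere 8 mm. The lid does not fit in flat: its tongue goes in tilted by 10 to 17 degrees until it touches the end wall.
- catch (a joint): Yellow spring catch, mid +x end, 50 mm wide: how far (m) it is pushed out (tray +x), 0 at rest, at most 0.010. Spring 2.4 N + 0.4 N/mm. Pressing the lid's pad with some 5 to 10 N pushes it aside; it snaps back over the lid's edge.
- catch_nose (a point): Tip of the catch's nose at rest, tray x = +83, y = 0, z = 70 mm (2 mm above the seated lid's top face); tray's axes. Above it a ramp at 60 degrees climbs outwards to x = +93, z = 90 mm. The end wall below (inner face x = +92) ends at z = 67 mm. A hooked lid let down rests its far edge on the ramp, about 5 to 6 degrees short of flat.
- lid_handle (a point): Centre of the grey handle bar (12 mm thick in x, 60 long in y, 30 high) of the loose white slotted lid. Lid's axes: x from tongue to far edge, z out of its top face. Lid 180 x 130 mm, 0.2 to 0.36 kg; underside 23 mm and top face 15 mm below this point, tongue tip at x = -90, far edge at +90; body (x -70 to +90) 8 mm thick. Starts flat on the bench, handle up.
- lid_tongue (a point): Middle of the tip of the lid's orange tongue (110 mm wide, 4 mm thick, sticking 20 mm out of the lid's -x edge, flush with its underside); 2 mm above the underside. Axes are the lid's.
- lid_pad (a point): Middle of the top of the yellow press pad on the lid, 28 (x) x 50 (y) mm, 58 mm from the lid's middle towards the far edge, 11 mm above the underside: 71 mm above the bench once the lid is seated. Axes are the lid's.
- jug_mid (a point): Clear plastic jug, 84 mm across, 110 mm high, standing loose; this point is on its axis, half-way up. Leave alone.
- clam_mid (a point): Pale ribbed clam shell, 92 mm across, 52 mm high, loose; this point is its centre. Leave alone.
- calipers_mid (a point): Steel calipers, 150 mm long, 12 mm high, lying loose; this point is the middle of the beam. Leave alone.
Mind the look-alikes: they are no part of the job. Of the things that look like the part that bears lid_handle, the smaller one is meant.

How it is judged:
By the outcome, as a careful person would: the job done as asked, in the order asked, and still so for the second after the job is handed in, with the robot touching nothing.
It also fails if it takes over 51 s, if anything falls off the work surface, if the arm or the gripper's body presses on something with over 40 N, if the wrist force passes 120 N, or if a joint passes its speed limit or range.

## Working session

There is one attempt and no reset: what is moved stays moved. The work goes in short steps, Python scripts to look and compute and a shell command to move; the robot and the scene stay as the last step left them, time stands still between calls to the robot, and variables do not carry over. Pictures are saved under pics/ and viewed, at most 10 in all, crops included, and the job is handed in when it is done.

```bash
mkdir -p pics; ls; python3 - <<'E'
from bench import bot, optics
import cv2
for n in("scene","top"):
    cv2.imwrite(f"pics/{n}0.png",optics.get_image(n)[:,:,::-1])
    p=optics.camera_params(n);print(n,p["mtx"],p["distortion"],p["cam_to_world"])
print(bot.tip_reach,bot.get_state())
E
```

```text
pics
scene [[474.94649272   0.         250.95474099]
 [  0.         474.94649272 189.56558547]
 [  0.           0.           1.        ]] [-0.05105386  0.          0.          0.          0.        ] [[-3.70501443e-01 -7.06355004e-01  6.03151133e-01  1.38398018e+03]
 [ 9.28830707e-01 -2.80720542e-01  2.41804664e-01  3.32865759e+02]
 [-1.48302145e-03  6.49814270e-01  7.60091584e-01  1.19444293e+03]
 [ 0.00000000e+00  0.00000000e+00  0.00000000e+00  1.00000000e+00]]
top [[499.56615168   0.         249.99208113]
 [  0.         499.56615168 186.87283557]
 [  0.           0.           1.        ]] [-0.13939234  0.          0.          0.          0.        ] [[ 2.76014395e-03  9.94064113e-01 -1.08760842e-01  3.85681172e+02]
 [-9.99990924e-01  3.09676121e-03  2.92623968e-03  2.06890848e+00]
 [ 3.24567621e-03  1.08751778e-01  9.94063638e-01  1.32174535e+03]
 [ 0.00000000e+00  0.00000000e+00  0.00000000e+00  1.00000000e+00]]
14.0 {'time': 0.1, 'qpos': array([-6.88333504e+01,  7.51231876e+00,  8.53213893e+01, -1.58993413e-03,
        8.72616214e+01, -4.89307951e+00]), 'qvel': array([ 0.02358007, -0.108343  , -0.11488529,  0.06833184, -0.05298738,
       -0.03181864]), 'joint_torque': array([ 8.51833011e-04, -5.61343932e+01, -4.93093586e+01,  7.70249683e-02,
        2.92715494e-02, -2.81410018e-05]), 'eef_pos': array([ 263.42105257, -538.54606596,  231.69211373]), 'eef_rot': array([-1.79904883e+02, -6.54906974e-03,  2.60598010e+01]), 'force': array([-0.21990538, -0.21038309, -0.82999038]), 'torque': array([ 0.03793398, -0.01193677,  0.0070141 ]), 'grip_force': 0.0, 'gripper_width': 93.0472206488463}
```

View pics/top0.png

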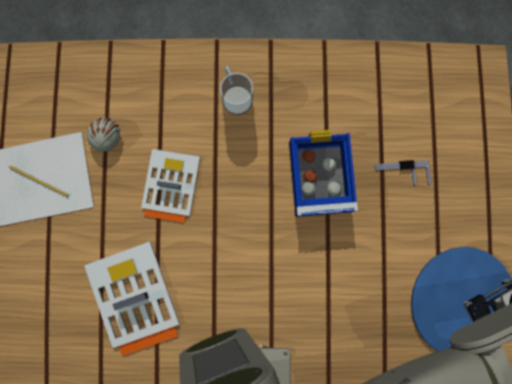

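View pics/scene0.png

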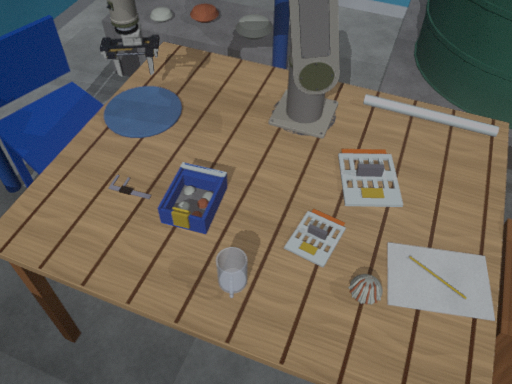

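Top view (scene view in brackets): two white slotted lids with an orange tongue lie at (170,186) [(317,237)] and (132,298) [(370,178)]. The smaller one, at (170,186), should be the one meant, and I'll check that it is 180 x 130 mm. The tray is at (323,175), with its lip at the bottom (towards the robot) and the catch at (320,136). The jug is at (237,92), the shell at (103,134) and the calipers at (405,167).

```bash
cat > h.py <<'E'
import cv2, numpy as np
from bench import bot, optics
def ray(n,px):
    p=optics.camera_params(n);u=cv2.undistortPoints(np.float64(px).reshape(-1,1,2),p["mtx"],np.array(p["distortion"])).reshape(-1,2)
    d=np.c_[u[:,0],-u[:,1],-np.ones(len(u))]@p["cam_to_world"][:3,:3].T
    return p["cam_to_world"][:3,3],d
def plane(n,px,z):
    o,d=ray(n,px);return (o+d*((z-o[2])/d[:,2])[:,None])
def proj(n,P):
    p=optics.camera_params(n);M=np.linalg.inv(p["cam_to_world"]);c=np.atleast_2d(P)@M[:3,:3].T+M[:3,3]
    c=c*[1,-1,-1];return cv2.projectPoints(c,np.zeros(3),np.zeros(3),p["mtx"],np.array(p["distortion"]))[0].reshape(-1,2)
def blobs(im,lo,hi,roi,amin=15):
    x0,y0,x1,y1=roi;h=cv2.cvtColor(im[y0:y1,x0:x1],cv2.COLOR_RGB2HSV);m=cv2.inRange(h,lo,hi)
    n,l,s,c=cv2.connectedComponentsWithStats(m)
    return [(s[i,4],c[i]+[x0,y0],np.argwhere(l==i)[:,::-1]+[x0,y0]) for i in range(1,n) if s[i,4]>=amin]
E
python3 - <<'E'
from h import *
t=optics.get_image("top");s=optics.get_image("scene")
def show(nm,cam,bl,z):
    for a,c,p in bl:
        r=cv2.minAreaRect(p.astype(np.float32));b=cv2.boxPoints(r)
        P=plane(cam,b,z)[:,:2];e=[np.linalg.norm(P[1]-P[0]),np.linalg.norm(P[2]-P[1])];i=int(e[1]>e[0]);v=P[i+1]-P[i]
        print(nm,cam,a,c.round(1),plane(cam,[c],z)[0,:2].round(1),np.round(e,0),"longdir",round(np.degrees(np.arctan2(v[1],v[0]))%180,1))
Y=((18,120,90),(32,255,255));O=((3,170,120),(14,255,255));W=((0,0,165),(179,50,255));G=((90,10,60),(125,110,150));B=((105,150,60),(125,255,255))
L=(138,142,205,228);T=(284,125,362,222)
show("body",'top',blobs(t,*W,L,300),8);show("pad",'top',blobs(t,*Y,L),11);show("tongue",'top',blobs(t,*O,L),4)
show("biglid",'top',blobs(t,*W,(80,238,185,360),300),8)
show("lip",'top',blobs(t,*W,T,60),75);show("catch",'top',blobs(t,*Y,T),90);show("blue",'top',blobs(t,*B,T,100),74)
Ls=(280,200,350,270);Ts=(150,155,235,235)
show("pad",'scene',blobs(s,*Y,Ls),11);show("tongue",'scene',blobs(s,*O,Ls),4)
show("lip",'scene',blobs(s,*W,Ts,40),75);show("catch",'scene',blobs(s,*Y,Ts),90)
a=cv2.resize(t[140:230,135:205],None,fx=6,fy=6,interpolation=cv2.INTER_CUBIC)[:,:,::-1];b=cv2.resize(t[128:218,285:360],None,fx=5,fy=6,interpolation=cv2.INTER_CUBIC)[:,:,::-1]
cv2.imwrite("pics/crop1.png",np.hstack([a[:,:400],b]))
E
```

```text
body top 1351 [169.7 178.5] [551.  211.7] [160. 130.] longdir 171.4
pad top 169 [173.4 164.2] [589.1 202.3] [26. 47.] longdir 80.6
tongue top 281 [164.3 216. ] [451.5 224.7] [ 18. 112.] longdir 80.9
biglid top 3122 [129.7 289.4] [258. 313.] [186. 228.] longdir 20.4
lip top 313 [326.3 207. ] [ 471.8 -193.2] [150.  17.] longdir 94.1
catch top 195 [320.  132.9] [ 657.8 -177.8] [59. 24.] longdir 93.9
blue top 1528 [322.7 170.8] [ 563.8 -185.6] [156. 175.] longdir 3.8
pad scene 120 [308.2 247.7] [593.1 198.5] [28. 48.] longdir 82.0
tongue scene 102 [327.9 216.8] [454.8 221.1] [ 13. 106.] longdir 80.7
lip scene 93 [203.9 169.9] [ 474.3 -194.9] [ 17. 145.] longdir 95.2
catch scene 274 [180.4 216.9] [ 681.3 -170.9] [63. 57.] longdir 18.8
```

View pics/crop1.png

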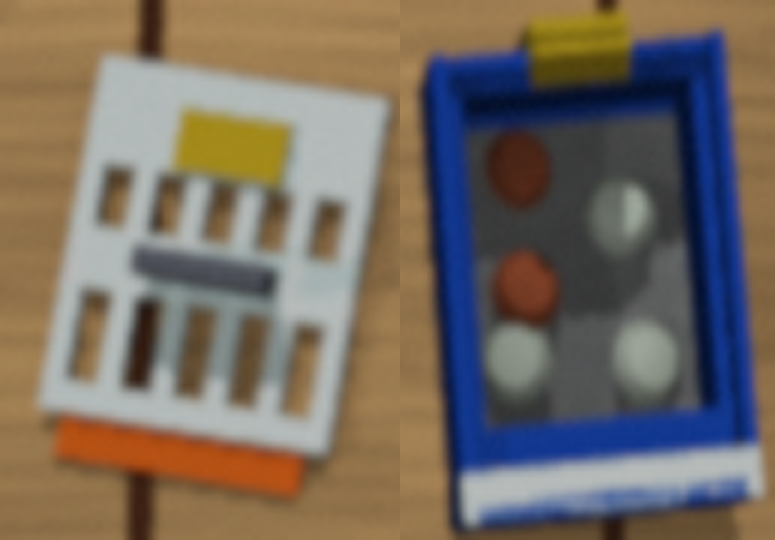

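The crop confirms the choice: the lid at (170,186) measures 180 x 130 mm (the other is about 228 x 186). Its centre is at about (533, 210), yaw -9. The tray centre is at about (560, -188), yaw +3.9, lip towards the robot. I'll move over the lid.

```bash
python3 -m crank '[[1,[0.017,0.047,0],-4.4],[1,[0.017,0.047,0],-4.4],[1,[0.017,0.047,0],-4.4],[1,[0.017,0.047,0],-4.4],[1,[0.017,0.047,0],-4.4],[1,[0.017,0.047,0],-4.4],[1,[0.017,0.047,0],-4.4],[1,[0.017,0.047,0],-4.2]]' 15
python3 -m crank '[[1,[0.017,0.047,0],0],[1,[0.017,0.047,0],0],[1,[0.017,0.047,0],0],[1,[0.017,0.047,0],0],[1,[0.017,0.047,0],0],[1,[0.017,0.046,0],0],[1,[0.015,0.044,0],0],[1,[0,0,0],0]]'
python3 - <<'E'
from h import *
t=optics.get_image("top")
W=((0,0,165),(179,50,255));B=((105,150,60),(125,255,255));T=(284,125,362,222)
# tray edges on rim plane z=74/75
h=cv2.cvtColor(t,cv2.COLOR_RGB2HSV);m=cv2.inRange(h,*B)|cv2.inRange(h,*W);k=np.zeros_like(m);k[125:222,284:362]=m[125:222,284:362]
c=max(cv2.findContours(k,cv2.RETR_EXTERNAL,2)[0],key=cv2.contourArea)
P=plane("top",c.reshape(-1,2),75)[:,:2];print("outer",cv2.minAreaRect(P.astype(np.float32)))
b=max(blobs(t,*B,T,100),key=lambda a:a[0])[2];P=plane("top",b,74)[:,:2];print("blue",cv2.minAreaRect(P.astype(np.float32)))
b=max(blobs(t,*W,T,60),key=lambda a:a[0])[2];P=plane("top",b,75)[:,:2];print("lip",cv2.minAreaRect(P.astype(np.float32)))
for cam,pt,z in(("top",(169.5,185.5),38),("scene",(318.5,229.5),38)):print("handle",cam,plane(cam,[pt],z)[0])
cv2.imwrite("pics/s1.png",np.hstack([cv2.resize(optics.get_image("scene")[190:280,260:360],None,fx=4,fy=4),cv2.resize(t[140:230,130:220],None,fx=4,fy=4)])[:,:,::-1])
E
```

```text
time: 1.0
eef_pos: [399.8, -161.1, 232.7]
eef_rot: [180.0, -0.0, -9.1]
force: [1.6, -0.5, -0.5]
gripper_width: 93.0
grip_force: 0.0
time: 1.8
eef_pos: [516.8, 166.9, 231.7]
eef_rot: [-179.9, 0.1, -8.7]
force: [-1.1, -0.4, -0.1]
gripper_width: 93.1
grip_force: 0.0
outer ((566.728759765625, -184.4633331298828), (173.3990478515625, 152.9772186279297), 4.642949104309082)
blue ((566.8740234375, -184.61294555664062), (173.5381317138672, 153.09991455078125), 4.6429524421691895)
lip ((469.9158630371094, -196.30865478515625), (19.104171752929688, 150.63302612304688), 5.020235061645508)
handle top [529.06803685 207.09154268  38.        ]
handle scene [537.67799026 210.99743879  38.        ]
```

View pics/s1.png

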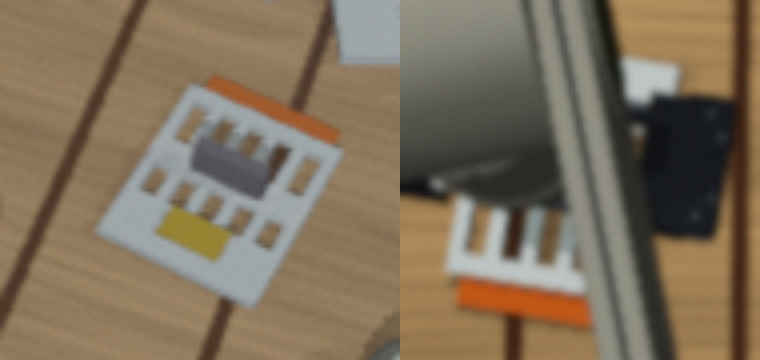

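```bash
python3 -m crank '[[1,[0.008,0.021,-0.02],0],[1,[0.008,0.021,-0.03],0],[1,[0,0,-0.035],0],[1,[0,0,-0.035],0],[1,[0,0,-0.03],0],[1,[0,0,-0.01],0],[1,[0,0,0],0],[1,[0,0,0],0]]'
python3 - <<'E'
from h import *
cv2.imwrite("pics/s2.png",cv2.resize(optics.get_image("scene")[170:290,240:380],None,fx=5,fy=5,interpolation=2)[:,:,::-1])
print(proj("scene",[[533,209.5,38]]),proj("scene",[bot.get_state()['eef_pos']]))
E
```

```text
time: 2.7
eef_pos: [533.7, 203.6, 74.4]
eef_rot: [-180.0, -0.1, -9.0]
force: [0.2, 0.5, 0.2]
gripper_width: 93.1
grip_force: 0.0
[[318.46464113 228.16934906]] [[317.86485196 220.50388197]]
```

View pics/s2.png

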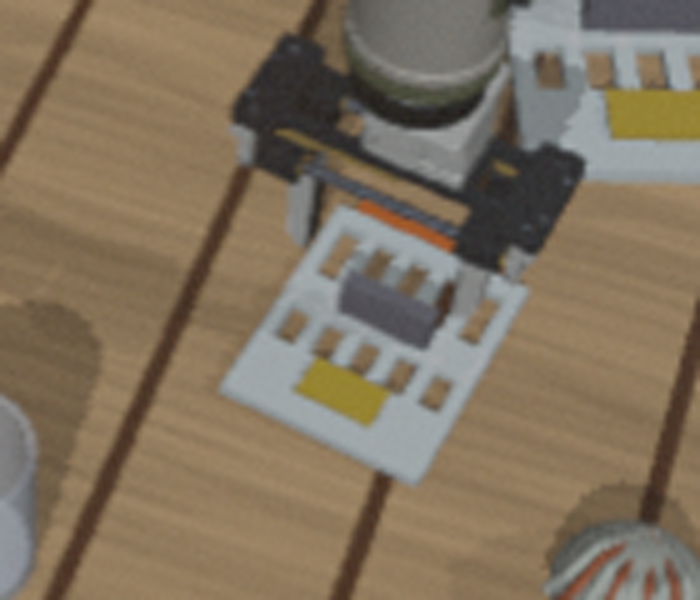

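The fingertips straddle the handle, and the predicted handle pixel (318.5,228.2) matches its top at about (319,228). I'll go down and grip with a moderate force, so that the handle can pivot between the pads later.

```bash
python3 -m crank '[[1,[0,0.006,-0.01],0],[1,[0,0,-0.02],0],[1,[0,0,-0.017],0],[1,[0,0,0],0],[0.5,[0,0,0],0],[0.5,[0,0,0],0],[0.5,[0,0,0],0],[0.5,[0,0,0],0]]' 15
python3 -m crank '[[0.5,[0,0,0],0],[0.5,[0,0,0],0],[0.5,[0,0,0.02],0],[0.5,[0,0,0.04],0],[0.5,[0,0,0.05],0],[0.5,[0,0,0.04],0],[0.5,[0,0,0],0],[0.5,[0,0,0],0]]' 15
```

```text
time: 3.55
eef_pos: [533.3, 210.2, 26.6]
eef_rot: [-180.0, -0.1, -8.9]
force: [0.5, -0.3, -0.0]
gripper_width: 65.3
grip_force: 0.0
time: 4.35
eef_pos: [533.1, 210.1, 176.4]
eef_rot: [-180.0, -0.1, -8.9]
force: [-0.8, 0.2, -3.0]
gripper_width: 60.2
grip_force: 15.0
```

```bash
python3 -m crank '[[0.5,[-0.012,-0.034,0],1],[0.5,[-0.012,-0.034,0],1],[0.5,[-0.012,-0.034,0],1],[0.5,[-0.012,-0.034,0],1],[0.5,[-0.012,-0.034,0],1],[0.5,[-0.012,-0.034,0],1],[0.5,[-0.012,-0.034,0],1],[0.5,[-0.012,-0.034,0],1]]' 15
python3 -m crank '[[0.5,[-0.011,-0.034,0],1.2],[0.5,[-0.011,-0.034,0],1.2],[0.5,[-0.011,-0.034,0],1.3],[0.5,[-0.011,-0.034,0],1.2],[0.5,[0,-0.002,-0.025],0],[0.5,[0,0,-0.025],0],[0.5,[0,0,-0.015],0],[0.5,[0,0,0],0]]'
python3 - <<'E'
from h import *
a=cv2.resize(optics.get_image("scene")[130:240,140:260],None,fx=4,fy=4,interpolation=2);b=cv2.resize(optics.get_image("top")[120:280,280:370],None,fx=3.5,fy=2.75,interpolation=2)
cv2.imwrite("pics/s3.png",np.hstack([a,b])[:,:,::-1])
E
```

```text
time: 5.15
eef_pos: [434.2, -62.7, 172.7]
eef_rot: [-179.9, 0.3, -0.9]
force: [0.0, -0.7, -1.9]
gripper_width: 59.5
grip_force: 15.0
time: 5.95
eef_pos: [389.1, -197.9, 105.5]
eef_rot: [-179.7, 0.4, 3.9]
force: [-1.0, 0.0, -2.2]
gripper_width: 59.4
grip_force: 15.0
```

View pics/s3.png

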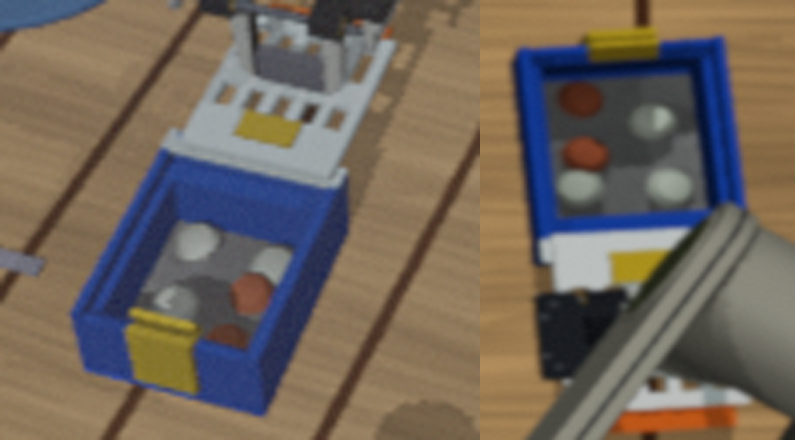

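Both crops show the lid held flat over the lip, with its far edge about level with the lip's inner edge. I'll lower it, so that the lip tips the far end up.

```bash
python3 -m crank '[[0.5,[0,0,-0.003],0],[0.5,[0,0,-0.003],0],[0.5,[0,0,-0.003],0],[0.5,[0,0,-0.003],0],[0.5,[0,0,-0.003],0],[0.5,[0,0,-0.003],0],[0.5,[0,0,-0.002],0],[0.5,[0,0,0],0]]'
python3 - <<'E'
from h import *
a=cv2.resize(optics.get_image("scene")[110:230,150:290],None,fx=5,fy=5,interpolation=2)
cv2.imwrite("pics/s4.png",a[:,:,::-1])
E
```

```text
time: 6.85
eef_pos: [392.5, -200.0, 90.3]
eef_rot: [180.0, 0.0, 4.0]
force: [-0.3, -0.8, -0.5]
gripper_width: 60.1
grip_force: 15.0
```

View pics/s4.png

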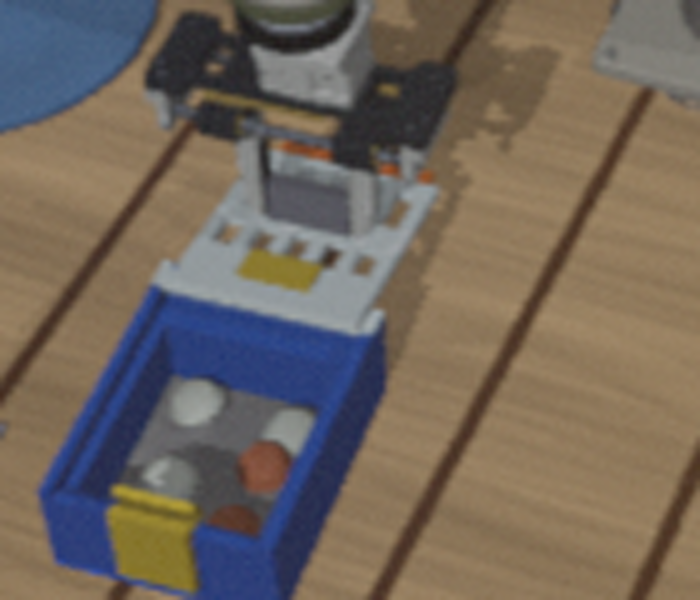

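The far end is rising on the lip, and the tilt is about 10 degrees by geometry. I'll lower a little more for about 14, then lift and measure it.

```bash
python3 -m crank '[[0.5,[0,0,-0.002],0],[0.5,[0,0,-0.002],0],[0.5,[0,0,-0.001],0],[0.5,[0,0,0],0],[0.5,[0,0,0],0],[0.5,[0,0,0],0],[0.5,[0,0,0],0],[0.5,[0,0,0],0]]'
python3 -m crank '[[0.5,[0,0,0.01],0],[0.5,[0,0,0.02],0],[0.5,[0,0,0.02],0],[0.5,[0,0,0.02],0],[0.5,[0,0,0],0],[0.5,[0,0,0],0],[0.5,[0,0,0],0],[0.5,[0,0,0],0]]' 30
cat > tilt.py <<'E'
from h import *
s=optics.get_image("scene");st=bot.get_state();e=st['eef_pos'];yaw=np.radians(st['eef_rot'][2])
u=np.array([np.cos(yaw),np.sin(yaw),0]);g=e+[0,0,2.4]
def loc(x,z,th):
    c,n=np.cos(th),np.sin(th);return g+u*(x*c-z*n)+[0,0,x*n+z*c]
px=proj("scene",loc(58,-18,.2))[0].astype(int)
Y=((18,120,90),(32,255,255))
b=max(blobs(s,*Y,(px[0]-30,px[1]-25,px[0]+30,px[1]+25)),key=lambda a:a[0])
print("pad px",b[0],b[1])
for d in range(0,22,2):print(d,proj("scene",loc(58,-18,np.radians(d)))[0].round(1),end=' ')
E
python3 tilt.py
```

```text
time: 7.7
eef_pos: [392.7, -199.9, 85.6]
eef_rot: [-180.0, -0.0, 4.0]
force: [-0.4, -0.2, -1.6]
gripper_width: 59.8
grip_force: 15.0
time: 8.5
eef_pos: [391.9, -199.5, 154.3]
eef_rot: [-179.9, 0.1, 4.0]
force: [0.9, 0.1, -2.6]
gripper_width: 60.1
grip_force: 30.0
pad px 71 [204.15492958 148.46478873]
0 [205.5 150.7] 2 [205.4 150.4] 4 [205.2 150. ] 6 [205.1 149.7] 8 [205.1 149.3] 10 [205.  148.9] 12 [204.9 148.4] 14 [204.8 148. ] 16 [204.8 147.5] 18 [204.7 147. ] 20 [204.7 146.5]
```

```bash
python3 -m crank '[[0.5,[0.025,0.0017,0],0],[0.5,[0.025,0.0017,0],0],[0.5,[0.025,0.0017,0],0],[0.5,[0.025,0.0017,0],0],[0.5,[0.025,0.0017,0],0],[0.5,[0.025,0.0017,0],0],[0.5,[0.025,0.0017,0],0],[0.5,[0,0,0],0]]' 30
python3 -m crank '[[0.5,[0,0,-0.01],0],[0.5,[0,0,-0.01],0],[0.5,[0,0,-0.01],0],[0.5,[0,0,0],0],[0.5,[0,0,0],0],[0.5,[0,0,0],0],[0.5,[0,0,0],0],[0.5,[0,0,0],0]]'
python3 tilt.py
python3 - <<'E'
from h import *
a=cv2.resize(optics.get_image("scene")[140:245,145:250],None,fx=4,fy=5,interpolation=2);b=cv2.resize(optics.get_image("top")[120:225,280:370],None,fx=4,fy=5,interpolation=2)
cv2.imwrite("pics/s5.png",np.hstack([a,b])[:,:,::-1])
E
```

```text
time: 9.35
eef_pos: [569.3, -187.4, 154.3]
eef_rot: [-180.0, 0.0, 4.0]
force: [-1.0, -0.6, -2.6]
gripper_width: 59.5
grip_force: 30.0
time: 10.15
eef_pos: [567.9, -188.3, 126.3]
eef_rot: [180.0, -0.1, 4.0]
force: [0.1, -0.3, -2.1]
gripper_width: 59.7
grip_force: 30.0
pad px 179 [179.88268156 213.79888268]
0 [184.2 197.5] 2 [184.1 197.2] 4 [183.9 196.9] 6 [183.8 196.6] 8 [183.7 196.2] 10 [183.6 195.8] 12 [183.4 195.4] 14 [183.3 195. ] 16 [183.3 194.6] 18 [183.2 194.1] 20 [183.1 193.6]
```

View pics/s5.png

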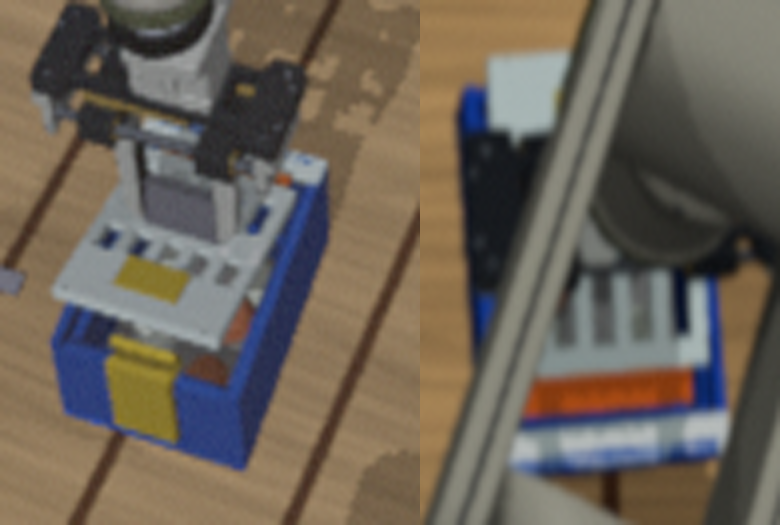

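The lid hovers over the tray with its far end up. The pad is at about (183.3,195.8), which gives a tilt of about 12 degrees. The tongue is just clear of the lip. Next I'll check the sideways centring in the top view.

```bash
python3 - <<'E'
from h import *
t=optics.get_image("top")
for r in(184,188,191,195):print(r,[(c,*t[r,c]) for c in range(343,360)])
e=bot.get_state()['eef_pos'];v=np.array([-.07,.9976,0]);u=np.array([.9976,.07,0])
E=e+[0,0,2.4]+u*-62-[0,0,35]-65*v
C=np.array([557.5,-188.3,0]);R=C-62*u;
print(e,"lid edge",proj("top",E),"inner",proj("top",R-68*v+[0,0,74]),"outer",proj("top",R-76*v+[0,0,74]))
print("lip ends inner edge",proj("top",C-79*u-76*v+[0,0,75]),proj("top",C-79*u+[0,0,75]),"tongue corner",proj("top",e+[0,0,2.4-44]-82*u-55*v))
E
```

```text
184 [(343, np.uint8(70), np.uint8(75), np.uint8(80)), (344, np.uint8(32), np.uint8(37), np.uint8(51)), (345, np.uint8(10), np.uint8(18), np.uint8(41)), (346, np.uint8(38), np.uint8(46), np.uint8(58)), (347, np.uint8(97), np.uint8(107), np.uint8(110)), (348, np.uint8(148), np.uint8(161), np.uint8(161)), (349, np.uint8(165), np.uint8(179), np.uint8(177)), (350, np.uint8(160), np.uint8(172), np.uint8(173)), (351, np.uint8(131), np.uint8(145), np.uint8(160)), (352, np.uint8(71), np.uint8(91), np.uint8(144)), (353, np.uint8(31), np.uint8(57), np.uint8(136)), (354, np.uint8(57), np.uint8(66), np.uint8(120)), (355, np.uint8(98), np.uint8(85), np.uint8(90)), (356, np.uint8(124), np.uint8(100), np.uint8(71)), (357, np.uint8(131), np.uint8(102), np.uint8(66)), (358, np.uint8(128), np.uint8(100), np.uint8(65)), (359, np.uint8(128), np.uint8(100), np.uint8(65))]
188 [(343, np.uint8(119), np.uint8(129), np.uint8(128)), (344, np.uint8(127), np.uint8(137), np.uint8(138)), (345, np.uint8(145), np.uint8(157), np.uint8(157)), (346, np.uint8(155), np.uint8(168), np.uint8(167)), (347, np.uint8(158), np.
[... 1950 characters left out ...]
), np.uint8(105)), (352, np.uint8(10), np.uint8(34), np.uint8(95)), (353, np.uint8(12), np.uint8(42), np.uint8(115)), (354, np.uint8(27), np.uint8(55), np.uint8(136)), (355, np.uint8(60), np.uint8(70), np.uint8(130)), (356, np.uint8(103), np.uint8(91), np.uint8(103)), (357, np.uint8(131), np.uint8(105), np.uint8(78)), (358, np.uint8(138), np.uint8(109), np.uint8(70)), (359, np.uint8(131), np.uint8(103), np.uint8(68))]
[ 567.69031881 -188.11925208  125.80020865] lid edge [[352.76876837 191.06947802]] inner [[352.51317409 195.7701702 ]] outer [[355.62879544 195.55563724]]
lip ends inner edge [[356.3045711  202.22121454]] [[326.5004402  204.29110063]] tongue corner [[348.79116494 199.6388308 ]]
```

```bash
python3 -m crank '[[0.5,[0,-0.002,-0.004],0],[0.5,[0,0,-0.005],0],[0.5,[0,0,-0.005],0],[0.5,[0,0,-0.003],0],[0.5,[0,0,0],0],[0.5,[0,0,0],0],[0.5,[0,0,0],0],[0.5,[0,0,0],0]]'
python3 -m crank '[[0.5,[0,0,-0.001],0],[0.5,[0,0,0],0],[0.5,[0,0,0],0],[0.5,[0,0,-0.001],0],[0.5,[0,0,0],0],[0.5,[0,0,0],0],[0.5,[0,0,0],0],[0.5,[0,0,0],0]]'
```

```text
time: 11.15
eef_pos: [567.8, -190.2, 108.9]
eef_rot: [180.0, -0.0, 4.0]
force: [-0.7, 0.2, -2.7]
gripper_width: 59.6
grip_force: 30.0
time: 11.95
eef_pos: [567.6, -190.1, 106.6]
eef_rot: [180.0, 0.0, 4.0]
force: [-0.1, 0.0, -1.7]
gripper_width: 60.0
grip_force: 30.0
```

```bash
for i in 1 2; do python3 -m crank '[[0.5,[0,0,-0.001],0],[0.5,[0,0,0],0],[0.5,[0,0,0],0],[0.5,[0,0,0],0],[0.5,[0,0,0],0],[0.5,[0,0,0],0],[0.5,[0,0,0],0],[0.5,[0,0,0],0]]'; done
python3 - <<'E'
from h import *
a=cv2.resize(optics.get_image("scene")[140:245,145:250],None,fx=4,fy=5,interpolation=2);b=cv2.resize(optics.get_image("top")[120:225,280:370],None,fx=4,fy=5,interpolation=2)
cv2.imwrite("pics/s6.png",np.hstack([a,b])[:,:,::-1]);print(np.mean([bot.get_state()['force']],0))
E
```

```text
time: 12.75
eef_pos: [567.9, -190.1, 105.9]
eef_rot: [180.0, -0.0, 4.0]
force: [2.6, 0.6, 3.7]
gripper_width: 59.9
grip_force: 30.0
time: 13.55
eef_pos: [567.8, -190.2, 104.8]
eef_rot: [180.0, -0.0, 4.0]
force: [3.7, -0.3, 4.2]
gripper_width: 59.8
grip_force: 30.0
[ 5.01617548 -0.53564781  5.31944323]
```

View pics/s6.png

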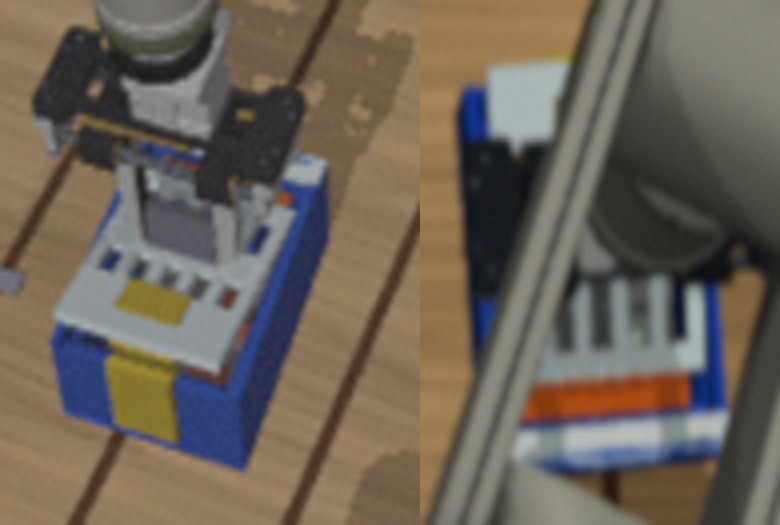

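Both crops show the tongue inside the tray just in front of the lip, resting on the ledge (force up by about 6 N at the expected height), with the far end above the catch. I'll raise 1 mm and slide it under the lip.

```bash
python3 -m crank '[[0.5,[0,0,0.001],0],[0.5,[0,0,0],0],[0.5,[-0.003,-0.0002,0],0],[0.5,[-0.003,-0.0002,0],0],[0.5,[-0.003,-0.0002,0],0],[0.5,[-0.003,-0.0002,0],0],[0.5,[0,0,0],0],[0.5,[0,0,0],0]]'
```

```text
time: 14.45
eef_pos: [554.8, -190.8, 105.1]
eef_rot: [-180.0, 0.1, 3.9]
force: [-0.6, 0.5, -1.3]
gripper_width: 60.0
grip_force: 30.0
```

```bash
python3 -m crank '[[0.5,[-0.002,-0.0001,0],0],[0.5,[-0.002,-0.0001,0],0],[0.5,[0,0,0],0],[0.5,[0,0,0],0],[0.5,[0,0,0],0],[0.5,[0,0,0],0],[0.5,[0,0,0],0],[0.5,[0,0,0],0]]'
python3 -m crank '[[0.5,[-0.002,-0.0001,0],0],[0.5,[0,0,0],0],[0.5,[0,0,0],0],[0.5,[0,0,0],0],[0.5,[0,0,0],0],[0.5,[0,0,0],0],[0.5,[0,0,0],0],[0.5,[0,0,0],0]]'
```

```text
time: 15.25
eef_pos: [551.6, -191.1, 105.6]
eef_rot: [-180.0, 0.0, 4.0]
force: [0.6, -0.5, -2.3]
gripper_width: 60.1
grip_force: 30.0
time: 16.05
eef_pos: [549.8, -191.2, 105.8]
eef_rot: [180.0, -0.0, 4.0]
force: [3.6, 1.2, -1.8]
gripper_width: 60.1
grip_force: 30.0
```

```bash
python3 -m crank '[[0.5,[-0.001,-0.0001,0],0],[0.5,[0,0,0],0],[0.5,[0,0,0],0],[0.5,[0,0,0],0],[0.5,[0,0,0],0],[0.5,[0,0,0],0],[0.5,[0,0,0],0],[0.5,[0,0,0],0]]'
python3 - <<'E'
from h import *
t=optics.get_image("top")
for a in max([(b[0],b) for b in blobs(t,(3,150,60),(14,255,255),(300,180,350,220),8)],key=lambda q:q[0])[1:]:
    P=a[2];print(a[0],P.min(0),P.max(0),[ (c,np.sum(P[:,0]==c)) for c in range(P[:,0].min(),P[:,0].max()+1,3)])
a=cv2.resize(optics.get_image("scene")[140:245,145:250],None,fx=4,fy=5,interpolation=2);b=cv2.resize(t[120:225,280:370],None,fx=4,fy=5,interpolation=2)
cv2.imwrite("pics/s7.png",np.hstack([a,b])[:,:,::-1])
E
```

```text
time: 16.85
eef_pos: [549.6, -191.2, 106.2]
eef_rot: [180.0, -0.1, 4.0]
force: [5.5, 2.1, -1.1]
gripper_width: 59.8
grip_force: 30.0Traceback (most recent call last):
  File "<stdin>", line 3, in <module>
ValueError: max() iterable argument is empty
```

```bash
python3 - <<'E'
from h import *
t=optics.get_image("top");h=cv2.cvtColor(t,cv2.COLOR_RGB2HSV)
m=cv2.inRange(h,(0,120,40),(15,255,255))[180:215,310:358];p=np.argwhere(m)
print(len(p),(p.min(0)+[180,310],p.max(0)+[180,310]) if len(p) else '')
print([tuple(map(int,t[r,340])) for r in range(192,212)])
E
python3 -m crank '[[0.5,[0.001,0.001,-0.001],0],[0.5,[0.001,0,-0.002],0],[0.5,[0.001,0,-0.002],0],[0.5,[0.001,0,-0.002],0],[0.5,[0.001,0,-0.002],0],[0.5,[0,0,-0.001],0],[0.5,[0,0,0],0],[0.5,[0,0,0],0]]' 10
```

```text
25 (array([202, 310]), array([204, 343]))
[(131, 142, 141), (131, 143, 141), (131, 142, 142), (133, 143, 143), (132, 143, 142), (133, 144, 143), (133, 144, 143), (132, 143, 142), (130, 134, 130), (127, 106, 94), (128, 86, 64), (133, 106, 91), (143, 140, 135), (146, 155, 153), (148, 158, 157), (146, 156, 157), (133, 145, 153), (107, 123, 146), (81, 102, 136), (62, 82, 116)]
time: 17.75
eef_pos: [553.4, -190.3, 95.8]
eef_rot: [-180.0, 0.0, 4.0]
force: [-1.2, 0.8, 3.9]
gripper_width: 60.1
grip_force: 10.0
```

Only about 2 px of orange is left above the lip (row 202), so the tongue is hooked. I'll let go, rise, and go over to the pad with shut fingers.

```bash
python3 -m crank '[[0.8,[0,0,-0.001],0],[0.8,[0,0,0],0],[0.8,[0,0,0],0],[0.8,[0,0,0],0],[0.8,[0,0,0],0],[0.8,[0,0,0.015],0],[0.8,[0,0,0.02],0],[0.8,[0,0,0.02],0]]' 10
python3 -m crank '[[0,[0.01,0.001,0],0],[0,[0.01,0.001,0],0],[0,[0.01,0.001,0],0],[0,[0.01,0.001,0],0],[0,[0.012,0.0005,0],0],[0,[0.011,0,0],0],[0,[0,0,-0.01],0],[0,[0,0,0],0]]'
python3 - <<'E'
from h import *
s=optics.get_image("scene");Y=((18,120,90),(32,255,255))
C=np.array([560.3,-189.5,0]);u=np.array([.9976,.07,0])
for b in blobs(s,*Y,(155,180,205,235)):print(b[0],b[1])
for th in(0,5.5,9):
    a=np.radians(th);x,z=148*np.cos(a)-9*np.sin(a),62+148*np.sin(a)+9*np.cos(a)
    print(th,proj("scene",C+u*(-91.5+x)+[0,0,z]))
E
```

```text
time: 18.55
eef_pos: [553.6, -190.3, 151.2]
eef_rot: [180.0, -0.0, 4.0]
force: [0.0, 0.5, 0.5]
gripper_width: 74.4
grip_force: 0.0
time: 19.35
eef_pos: [615.4, -185.1, 136.4]
eef_rot: [-179.9, 0.2, 4.0]
force: [0.3, 0.3, -0.3]
gripper_width: 14.8
grip_force: 0.0
100 [185.71 199.64]
270 [180.45555556 217.11481481]
0 [[186.61138637 203.55021797]]
5.5 [[186.31953824 200.23081916]]
9 [[186.22633426 197.9443628 ]]
```

The pad is at (185.7,199.6), which means about 6 degrees: the lid rests on the ramp as described. Now I'll press the pad.

```bash
python3 -m crank '[[0,[0.001,0,0],0],[0,[0,0,-0.01],0],[0,[0,0,-0.01],0],[0,[0,0,-0.01],0],[0,[0,0,-0.004],0],[0,[0,0,0],0],[0,[0,0,0],0],[0,[0,0,0],0]]'
python3 -m crank '[[0,[0,0,-0.002],0],[0,[0,0,-0.002],0],[0,[0,0,-0.002],0],[0,[0,0,-0.002],0],[0,[0,0,0],0],[0,[0,0,0],0],[0,[0,0,0],0],[0,[0,0,0],0]]'
```

```text
time: 20.2
eef_pos: [617.9, -185.9, 106.2]
eef_rot: [180.0, -0.0, 4.0]
force: [-0.8, -0.1, 0.1]
gripper_width: 0.6
grip_force: 0.0
time: 21.0
eef_pos: [618.6, -185.9, 98.6]
eef_rot: [180.0, -0.1, 4.0]
force: [2.3, 0.9, 6.0]
gripper_width: 0.3
grip_force: 2.7
```

```bash
python3 -m crank '[[0,[0,0,-0.001],0],[0,[0,0,-0.001],0],[0,[0,0,-0.001],0],[0,[0,0,-0.001],0],[0,[0,0,-0.001],0],[0,[0,0,-0.001],0],[0,[0,0,-0.001],0],[0,[0,0,0],0]]'
python3 -m crank '[[0,[0,0,-0.001],0],[0,[0,0,-0.001],0],[0,[0,0,-0.001],0],[0,[0,0,-0.001],0],[0,[0,0,-0.001],0],[0,[0,0,0],0],[0,[0,0,0],0],[0,[0,0,0],0]]'
```

```text
time: 21.8
eef_pos: [617.2, -185.7, 90.1]
eef_rot: [-180.0, 0.1, 4.0]
force: [0.0, -0.4, -0.7]
gripper_width: 0.8
grip_force: 0.1
time: 22.6
eef_pos: [617.5, -185.8, 85.5]
eef_rot: [-180.0, 0.0, 4.0]
force: [-0.6, -1.0, -0.3]
gripper_width: 0.2
grip_force: 0.0
```

```bash
python3 -m crank '[[0,[0,0,-0.001],0],[0,[0,0,-0.001],0],[0,[0,0,-0.001],0],[0,[0,0,0],0],[0,[0,0,0],0],[0,[0,0,0],0],[0,[0,0,0],0],[0,[0,0,0],0]]'
python3 - <<'E'
from h import *
s=optics.get_image("scene");Y=((18,120,90),(32,255,255))
for b in blobs(s,*Y,(155,180,205,235)):print(b[0],b[1],b[2].min(0),b[2].max(0))
E
```

```text
time: 23.4
eef_pos: [617.7, -185.8, 85.2]
eef_rot: [180.0, -0.0, 4.0]
force: [-9.4, 3.7, 17.2]
gripper_width: 0.7
grip_force: 9.0
31 [191.32258065 205.03225806] [187 202] [194 208]
265 [180.47924528 217.21132075] [172 208] [189 227]
```

The contact is hard at TCP height 85, so the pad top is at 71 mm: the lid is seated. I'll back off and look.

```bash
python3 -m crank '[[0,[0,0,0.005],0],[0,[0,0,0.02],0],[0,[0,0,0.04],0],[0,[0,0,0.04],0],[0,[-0.03,0,0.03],0],[0,[-0.04,0,0],0],[0,[-0.04,0,0],0],[0,[0,0,0],0]]'
python3 - <<'E'
from h import *
s=optics.get_image("scene");t=optics.get_image("top");Y=((18,120,90),(32,255,255))
for b in blobs(s,*Y,(155,180,205,235)):print(b[0],b[1])
a=cv2.resize(s[145:245,145:245],None,fx=5.5,fy=5.5,interpolation=2)
b=cv2.resize(t,(250,188));b=cv2.copyMakeBorder(b,0,550-188,0,0,cv2.BORDER_CONSTANT)
b[200:530,:225]=cv2.resize(t[120:225,290:362],(225,330),interpolation=2)
cv2.imwrite("pics/end.png",np.hstack([a,b])[:,:,::-1])
E
```

```text
time: 24.25
eef_pos: [503.2, -185.2, 216.3]
eef_rot: [-179.9, 0.2, 3.9]
force: [1.5, 0.5, 0.2]
gripper_width: 0.5
grip_force: 0.0
106 [186.26415094 203.4245283 ]
265 [180.47169811 217.19245283]
```

View pics/end.png

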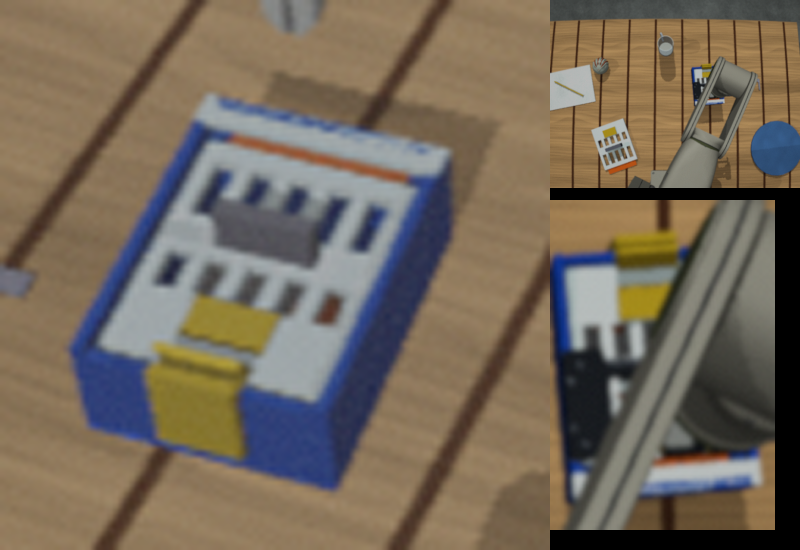

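The lid lies flat in the tray: the pad is at (186.3,203.4), against (186.6,203.6) predicted for a seated lid. The tongue is under the lip and the catch is back over the far edge. The jug, shell and calipers look undisturbed and the gripper is clear, so I'm handing in.

```bash
python3 -c "
from bench import job_done
print(job_done())"
```

```text
the job is handed in; nothing more can be done
None
```

The lid is hooked under the lip, lies flat with the catch snapped over its edge, and has been let go; the job was handed in at about 24 s on the robot's clock.

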